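# Finish a spring-washer sample stack on the desk

### The job

Finish the sample spring stack on the upright arbor, with the conical washers facing alternately: one is already seated crown up, so slide the big washer lying hollow side up (crown down) onto it first, then the big washer lying crown up on top of that. Keep each washer facing as it lies, leave both resting level and square on the stack, and leave the flat ring of the same diameter where it lies.

Things in the scene. Friction and masses are not known exactly. Their poses are not given: they have to be found in the camera images.
- arbor: Fixed stand: dark base plate 90x90x12 mm with an upright 20 mm arbor at its centre, straight to height 66, tapering to 6 at its tip at 80. A conical washer sits on it crown up, fixed: heights 12 to 26. Origin: centre of the base's underside at desk level, z up the arbor; yaw irrelevant. Stacked right, the underside of washer_down rests at 26 (crown on crown), that of washer_up at 40 (rim on rim).
- washer_down: Loose conical steel washer, 90 g, 56 mm outside, 26 bore, 14 high, lying crown down (hollow side up, like a dish): it stands on the narrow 34 mm edge round its bore; its rim, an upright band 6 high and 56 across, is at the top, 8 to 14 above its underside. Origin: centre of its underside as it lies, on the bore's axis; z up. Round: yaw irrelevant.
- washer_up: Loose conical steel washer, 90 g, 56 mm outside, 26 bore, 14 high, lying crown up (like a low hat): its rim, an upright band 6 high and 56 across, is at the bottom, 0 to 6 above its underside; it slopes up to the crown round the bore at 14. Origin: centre of its underside as it lies, on the bore's axis; z up. Round: yaw irrelevant.
- flat_ring: Loose flat steel ring, 56 mm outside, 26 bore, 6 thick; not part of the stack, stays where it lies. Origin: centre of its underside, z up. Near it lies also a small conical washer (36 mm, bore 12, too small for the arbor). These four lie flat on the desk in any order, at least 85 mm between centres.
Not all that is in view belongs to the job. What is shaped like the arbor but blue is not meant. What is shaped like the washer_down but brown is not meant.

How it is judged:
On the way, in this order (a step that is already met when the one before it is completed fails the run):
1. the crown-down washer is on the arbor, level, resting on the seated washer (z of washer_down in the frame of arbor between 0.021 and 0.031 m and horizontal distance between washer_down and arbor below 0.01 m and angle between washer_down's own z axis and vertical below 0.17 rad), for 0.2 s.
2. the crown-up washer is on the arbor, level, resting on the crown-down one (all of step 1 and z of washer_up in the frame of arbor between 0.034 and 0.047 m and horizontal distance between washer_up and arbor below 0.01 m and angle between washer_up's own z axis and vertical below 0.17 rad), for 0.2 s.
At the end, for the whole second after the job is handed in: Both washers at rest on the arbor, within 10 mm of its axis, tilted under 0.17 rad: washer_down (crown down) with its underside 21 to 31 mm above the arbor's origin, washer_up (crown up) on it with its underside at 34 to 47 mm. Flat ring within 30 mm of its start (all of step 2 and linear speed of each of washer_down, washer_up below 0.02 m/s and distance of flat_ring from where it was at the start of the episode below 0.03 m); the robot touches nothing.
It fails at once if the flat ring is moved more than 30 mm from where it lay (distance of flat_ring from where it was at the start of the episode above 0.03 m).
It also fails if it takes over 54 s, if anything falls off the work surface, if the arm or the gripper's body presses on something with over 40 N, if the wrist force passes 120 N, or if a joint passes its speed limit or range.

### The arm

A 7-joint arm with a two-finger parallel gripper is mounted at the origin on the work surface. World frame = base frame: x ahead of the robot, y to its left, z up, the work surface at z = 0. Lengths are in m, angles in rad, forces in N, time in s.
With the tool pointing down it reaches from about 0.425 to 0.925 m from the base axis. Payload 6.8 kg.
Tool frame: the origin (TCP) lies at the very end of the fingers, on their centre line; the grasp point (between the pads) lies 19 mm behind it; z points along the fingers, y is the direction in which the jaws open and shut (so a half turn about z gives the same grasp; the last joint's range is limited). The gripper opens to 88 mm and grips with 3 to 60 N. Pads are 20 mm wide; open, the fingers measure 115 mm over their backs; the gripper's body (75 mm by 178 mm) begins 61 mm behind the grasp point.
Start: joints at [1.052, 0.477, 0.022, 1.555, -0.011, 1.109, -0.083], TCP at [0.27, -0.619, 0.189] pointing down, gripper open.
Joint ranges: [-2.96, 2.96], [-0.34, 2.1], [-1.41, 1.46], [0.24, 2.44], [-1.37, 4.51], [0.17, 1.92], [-2.96, 2.96]. Speed limits (rad/s): [2.39, 2.39, 3.14, 3.14, 3.14, 3.14, 3.14].

### API

Orientations are given as [roll, pitch, yaw] about the fixed x, y, z axes, in that order (R = Rz(yaw) Ry(pitch) Rx(roll)).
In Python, from rig import * gives the robot as it stands.
- The arm moves only by the tool carry_out, never from a script. Its argument "moves" is a list of rows, each a list of 3 entries, a list of its own where there are three numbers: the turn, a rotation vector about the world's x, y, z in rad, then the shift along the world's x, y, z in cm, then the closure, from -1 (fully open) to 1 (shut), so that 0 is half open. A call has 1 to 12 rows; each row is the pose to reach, as a shift and turn from the pose measured when the call began; what a row does not reach only later rows make up. A row lasts 1/12 s, in which the tool goes at most 41.7 mm and 7.16 degrees, less where a joint would pass 70% of its speed; a pose out of reach is approached as far as the arm can. A call with a gripper value outside its range is refused whole. The fingers move at their own pace and stop on an object; the grip force is fixed at half the most. Time passes only in rows, so rows that repeat a pose let the fingers close. It gives the time, the measured TCP pose, the force and the opening at its end, in the units of the state.
- observe(): the state, without advancing time (a new reading comes with each control period).
- capture(name): name is "scene" or "top" or "wrist"; returns (picture, depth): 400x640x3 uint8, red, green, blue; 400x640 float32, m along the optical axis (not along the pixel's ray), 0 where there is no reading.
- get_calibration(name): a dict with "camera_matrix" (3x3 intrinsics, pixels), "pose" (4x4, takes a point from camera to world coordinates); the wrist camera has in their place "mount" (4x4, takes a point from camera to tool coordinates, whose origin is the TCP and whose axes are the flange's). Camera axes: x right, y up, looking along -z (the intrinsics and any distortion apply to the point x, -y, -z); pixel columns grow to the right and rows downward; lengths in m; the calibration is good to about 2 mm. A picture is of the moment at which its call begins: read the wrist's pose just before it. get_calibration takes no time and is no camera call.
- job_done(): hands the job in, once; it reports no verdict.
Trained networks look in the newest picture that a camera, given by its name, has taken for a name from the list of things; names that differ only in an ending like _2 or _b are one class to them, and where a whole thing is asked for, a point or a joint stands for the part that bears it (a point fixed in the world has none). Each returns a list of dicts, best first, with "confidence" (0 to 1); they miss things now and then, are a little off and sometimes report something else, mostly with a low value. They report only what shows in the picture. A call takes as long as a camera call. They do not tell look-alikes from the thing itself.
- spot_in(camera, target): "rect" ([left, top, width, height] as shares, 0 to 1, of the picture: columns of its width, rows of its height, round what is visible of it).
- tip_of(camera, target): "at" ([column, row] as shares, 0 to 1, of the picture: columns of its width, rows of its height: a listed point, or the origin of a listed thing).
The state is a dict: "t": time; "joint_positions": joint angles; "qd": joint speeds; "tau": joint torques, N m; "tool_pos": TCP position; "tcp_rot": TCP orientation; "wrist_force": force on the tool from outside, world axes, zero at the start; "moment": the same for the moment, N m; "gripper_width": opening from 0.0 (shut) to 1.0 (fully open).
Only numpy, scipy, OpenCV 4.12 (cv2) and the standard library are available. Lean on these libraries where they do the work, as an engineer would, in place of code of your own. Each camera call takes 0.05 s, during which the arm holds its last target.

## Working session

There is one attempt and no reset: what is moved stays moved. The work goes in short steps, Python scripts to look and compute and a tool call to move; the robot and the scene stay as the last step left them, time stands still between calls to the robot, and variables do not carry over. Pictures are saved under pics/ and viewed, and the job is handed in when it is done.

Besides the shell and the picture viewer there is one more tool, called after "Emit:" as name(argument=value, ...) on one line, values as JSON. carry_out: Moves the arm, as the interface text tells. Its arguments: {"type":"object","properties":{"moves":{"type":"array","items":{"type":"array"}}},"required":["moves"]}

```bash
mkdir -p pics; ls; cat > h.py <<'E'
from rig import *
import numpy as np, cv2
def save(n,f):
    p,d=capture(n); cv2.imwrite('pics/'+f+'.png',p[:,:,::-1]); np.save('pics/'+f+'.npy',d); return p,d
def cloud(n,d,pose=None):
    c=get_calibration(n); K=np.array(c['camera_matrix'])
    P=np.array(c['pose']) if pose is None else pose
    v,u=np.mgrid[0:d.shape[0],0:d.shape[1]]
    x=(u-K[0,2])/K[0,0]*d; y=(v-K[1,2])/K[1,1]*d
    X=np.stack([x,-y,-d,np.ones_like(d)],-1)@P.T
    return X[...,:3]
E
python3 - <<'E'
from h import *
print(observe())
for n in ['scene','top','wrist']:
    save(n,n+'0'); print({k:v for k,v in get_calibration(n).items()})
E
```

```text
pics
{'t': 0.0, 'joint_positions': array([ 1.05188874,  0.47777959,  0.02234434,  1.55645252, -0.01149048,
        1.10929933, -0.08307737]), 'qd': array([ 0.00077877,  0.00042685, -0.00012498, -0.00090289,  0.00021242,
       -0.00048422, -0.00023292]), 'tau': array([-1.10098939e-03, -5.82853103e+01,  1.53428134e+00, -2.72610873e+01,
       -5.42771642e-02,  1.69545173e-02,  2.11243005e-04]), 'tool_pos': array([ 0.26926966, -0.61823681,  0.18779518]), 'tcp_rot': array([-3.13978794e+00,  1.44600906e-04,  4.10852092e-01]), 'wrist_force': array([-0.45858168,  0.72365915,  0.19576621]), 'moment': array([-0.00645527, -0.03270244,  0.04082358]), 'gripper_width': 1.0011418924013995}
{'camera_matrix': array([[408.09612572,   0.        , 315.80455004],
       [  0.        , 408.09612572, 204.5180257 ],
       [  0.        ,   0.        ,   1.        ]]), 'pose': array([[ 0.1427822 , -0.52878947,  0.836657  ,  1.11235722],
       [ 0.98955343,  0.05924511, -0.13143071, -0.07150102],
       [ 0.01993134,  0.84668277,  0.53172458,  0.3837364 ],
       [ 0.        ,  0.        ,  0.        ,  1.
[... 263 characters left out ...]
-0.99988625,  0.01458113, -0.00385602,  0.00464476],
       [-0.00254479,  0.08889831,  0.99603746,  0.80905135],
       [ 0.        ,  0.        ,  0.        ,  1.        ]])}
{'camera_matrix': array([[348.18044416,   0.        , 325.18206184],
       [  0.        , 348.18044416, 200.96139669],
       [  0.        ,   0.        ,   1.        ]]), 'mount': array([[-1.08419229e-03,  9.59920245e-01,  2.80271202e-01,
         7.74503708e-02],
       [ 9.99999412e-01,  1.03334189e-03,  3.29202036e-04,
        -2.52735405e-04],
       [ 2.63917247e-05,  2.80271395e-01, -9.59920801e-01,
        -1.96650753e-01],
       [ 0.00000000e+00,  0.00000000e+00,  0.00000000e+00,
         1.00000000e+00]])}
```

View pics/top0.png

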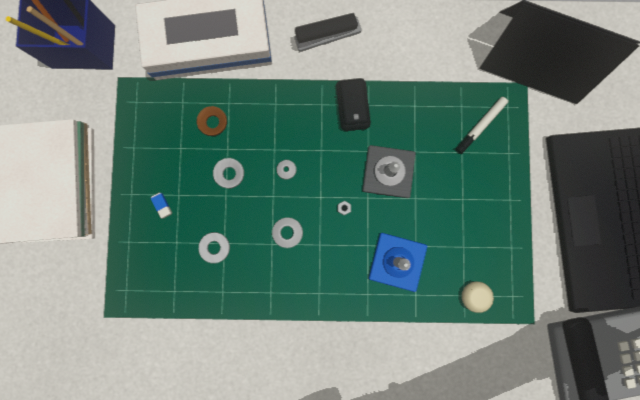

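View pics/scene0.png

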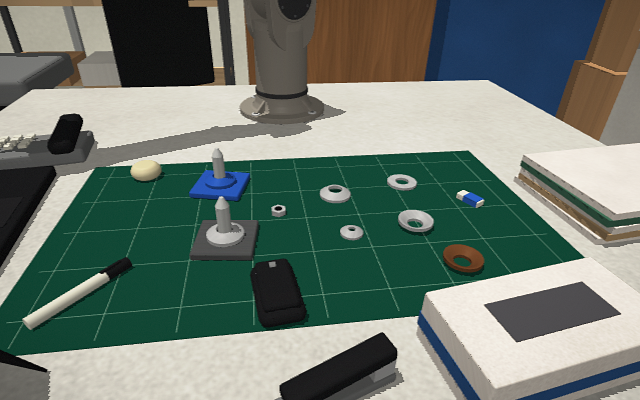

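```bash
python3 - <<'E'
from h import *
a=cv2.imread('pics/top0.png');b=cv2.imread('pics/scene0.png')
A=cv2.resize(a[140:280,190:430],None,fx=2.5,fy=2.5,interpolation=2);B=cv2.resize(b[160:260,180:460],None,fx=2.5,fy=2.5,interpolation=2)
cv2.imwrite('pics/za.png',A);cv2.imwrite('pics/zb.png',B)
for n in ['top','scene']:
    X=cloud(n,np.load(f'pics/{n}0.npy')); np.save(n+'X.npy',X)
X=np.load('topX.npy')
for nm,(u,v) in dict(dish=(228,173),up=(287,232),flat=(214,248),small=(286,169),arb=(390,170)).items():
    P=X[v-28:v+29,u-28:u+29].reshape(-1,3)
    I=cv2.imread('pics/top0.png')[v-28:v+29,u-28:u+29].reshape(-1,3).astype(int)
    gray=(I.max(1)-I.min(1)<25)&(I.min(1)>110)
    Q=P[gray]; print(nm,gray.sum(),'z floor',np.median(P[~gray,2]).round(4),'z',np.percentile(Q[:,2],[5,50,95]).round(4),'bbox mid',((Q.min(0)+Q.max(0))/2).round(4),(Q.max(0)-Q.min(0)).round(4),Q.mean(0).round(4))
    # radial profile
    c=((np.percentile(Q,1,0)+np.percentile(Q,99,0))/2)[:2]; r=np.hypot(*(P[:,:2]-c).T)
    print([ (k, round(float(np.median(P[(r*1e3>=k)&(r*1e3<k+4),2]))*1e3,1)) for k in range(0,36,4)])
E
```

```text
dish 575 z floor 0.0016 z [0.0061 0.0126 0.0161] bbox mid [0.5534 0.1053 0.4039] [0.136  0.2012 0.8104] [0.5936 0.1777 0.0147]
[(0, 0.3), (4, 1.3), (8, 1.9), (12, 7.3), (16, 10.6), (20, 13.1), (24, 14.3), (28, 1.9), (32, 1.7)]
up 571 z floor 0.0014 z [0.004 0.011 0.016] bbox mid [0.4829 0.0488 0.4032] [0.0543 0.0882 0.8117] [0.4831 0.064  0.0122]
[(0, 1.3), (4, 2.0), (8, 1.5), (12, 14.3), (16, 13.7), (20, 11.0), (24, 7.8), (28, 1.5), (32, 1.5)]
flat 592 z floor 0.0016 z [0.0039 0.0067 0.0092] bbox mid [0.4555 0.117  0.4043] [0.0598 0.2247 0.8094] [0.453  0.2008 0.0093]
[(0, 1.8), (4, 2.1), (8, 1.6), (12, 6.2), (16, 6.8), (20, 6.7), (24, 6.7), (28, 1.7), (32, 1.6)]
small 260 z floor 0.0015 z [0.0023 0.0083 0.012 ] bbox mid [0.5529 0.0455 0.4036] [0.135  0.0817 0.811 ] [0.6021 0.0685 0.0112]
[(0, 1.4), (4, 9.8), (8, 10.3), (12, 8.2), (16, 3.3), (20, 1.6), (24, 1.3), (28, 1.5), (32, 1.4)]
arb 643 z floor 0.0111 z [0.0132 0.023  0.0761] bbox mid [ 0.5578 -0.0758  0.4094] [0.1448 0.1608 0.7993] [ 0.5993 -0.1252  0.0318]
[(0, 78.9), (4, 74.3), (8, 50.0), (12, 25.9), (16, 25.5), (20, 22.8), (24, 20.2), (28, 12.7), (32, 12.5)]
```

View pics/za.png

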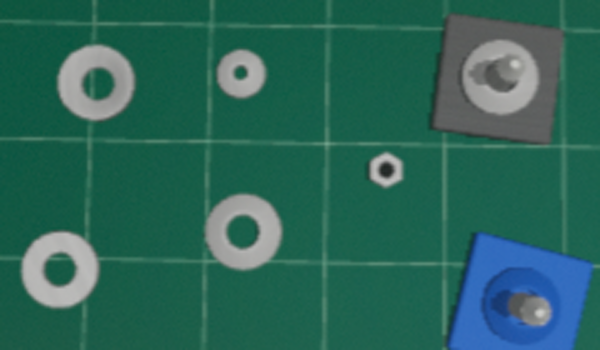

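View pics/zb.png

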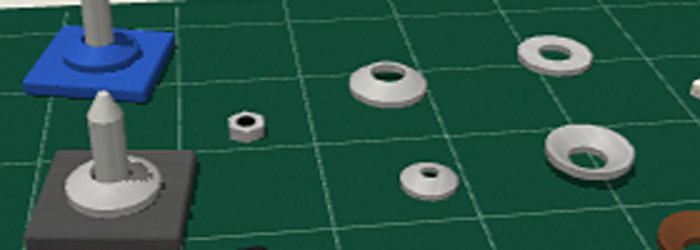

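```bash
cat >> h.py <<'E'
def ray(n,uv,z,pose=None):
    c=get_calibration(n);K=np.array(c['camera_matrix']);P=np.array(c['pose']) if pose is None else pose
    uv=np.atleast_2d(uv).astype(float)
    d=np.stack([(uv[:,0]-K[0,2])/K[0,0],-(uv[:,1]-K[1,2])/K[1,1],-np.ones(len(uv))],1)@P[:3,:3].T
    o=P[:3,3]; return (o+d*((z-o[2])/d[:,2])[:,None])[:,:2]
def cfit(p):
    A=np.c_[2*p,np.ones(len(p))]
    for _ in range(4):
        s=np.linalg.lstsq(A,(p**2).sum(1),rcond=None)[0]; r=np.sqrt(s[2]+s[0]**2+s[1]**2)
        e=np.abs(np.hypot(*(p-s[:2]).T)-r); k=e<max(2*np.median(e),3e-4); p=p[k];A=A[k]
    return s[:2],r
def wpose():
    from scipy.spatial.transform import Rotation as R
    s=observe(); T=np.eye(4);T[:3,:3]=R.from_euler('xyz',s['tcp_rot']).as_matrix();T[:3,3]=s['tool_pos']
    return T@np.array(get_calibration('wrist')['mount'])
def contour(img,u,v,h,lo=105,sat=35):
    # largest gray contour near (u,v), image BGR
    I=img.astype(int); m=((I.max(2)-I.min(2)<sat)&(I.min(2)>lo)).astype(np.uint8)
    w=np.zeros_like(m); w[max(v-h,0):v+h+1,max(u-h,0):u+h+1]=1; m*=w
    cs,_=cv2.findContours(m,cv2.RETR_EXTERNAL,cv2.CHAIN_APPROX_NONE)
    return max(cs,key=cv2.contourArea)[:,0,:]
E
python3 - <<'E'
from h import *
a=cv2.imread('pics/top0.png')
for nm,u,v,z in [('dish',228,173,.014),('up',287,232,.005),('flat',214,248,.006),('small',286,169,.005),('arb',390,170,.017)]:
    c=contour(a,u,v,24); print(nm,[x.round(4) for x in cfit(ray('top',c,z))])
X=np.load('topX.npy');P=X[130:210,350:430].reshape(-1,3)
for lo,hi in [(.03,.066),(.07,.085)]:
    Q=P[(P[:,2]>lo)&(P[:,2]<hi)];print(len(Q),Q.mean(0),np.ptp(Q,0))
Q=P[(P[:,2]>.009)&(P[:,2]<.0145)]
h=cv2.minAreaRect((Q[:,:2]*1000).astype(np.float32));print(h)
S=np.load('sceneX.npy')[180:270,180:270].reshape(-1,3)
Q=S[(S[:,2]>.03)&(S[:,2]<.064)&(abs(S[:,1]+.127)<.03)];print('scene',len(Q),Q.mean(0),cfit(Q[:,:2]))
b=cv2.imread('pics/scene0.png')
for nm,u,v,z in [('dish',416,221,.011),('up',335,193,.004),('flat',402,182,.004)]:
    c=contour(b,u,v,24); print(nm,[x.round(4) for x in cfit(ray('scene',c,z))])
for nm in ['washer_down','washer_up','arbor']:
    print(nm,[(np.round(ray('top',[np.array(q['at'])*[640,400]],0)[0],4),q['confidence']) for q in tip_of('top',nm)])
print(observe()['t'])
E
```

```text
dish [array([0.5937, 0.1775]), np.float64(0.0278)]
up [array([0.483 , 0.0647]), np.float64(0.0274)]
flat [array([0.4531, 0.2016]), np.float64(0.0277)]
small [array([0.6032, 0.0691]), np.float64(0.0175)]
arb [array([ 0.6016, -0.1268]), np.float64(0.0283)]
47 [ 0.59660676 -0.11994455  0.04969448] [0.02000556 0.01762372 0.03531035]
64 [ 0.60081027 -0.12440041  0.07542626] [0.01456754 0.01429522 0.01152501]
((615.1800537109375, -107.58353424072266), (128.43551635742188, 112.6922378540039), 82.07913970947266)
scene 265 [ 0.60780711 -0.12830703  0.0471029 ] (array([ 0.60064948, -0.12902163]), np.float64(0.009625491627717914))
dish [array([0.5909, 0.1758]), np.float64(0.03)]
up [array([0.4804, 0.0624]), np.float64(0.03)]
flat [array([0.4508, 0.1996]), np.float64(0.029)]
washer_down [(array([0.5934, 0.1908]), 0.9), (array([0.6913, 0.2076]), 0.77)]
washer_up [(array([0.4805, 0.0697]), 0.62)]
arbor [(array([ 0.4336, -0.147 ]), 0.83), (array([ 0.5967, -0.121 ]), 0.71)]
0.3
```

Emit:
carry_out(moves=[[[0,0,0],[32.4,79.6,0],-1],[[0,0,0],[32.4,79.6,0],-1],[[0,0,0],[32.4,79.6,0],-1],[[0,0,0],[32.4,79.6,0],-1],[[0,0,0],[32.4,79.6,0],-1],[[0,0,0],[32.4,79.6,0],-1],[[0,0,0],[32.4,79.6,0],-1],[[0,0,0],[32.4,79.6,0],-1],[[0,0,0],[32.4,79.6,0],-1],[[0,0,0],[32.4,79.6,0],-1],[[0,0,0],[32.4,79.6,0],-1],[[0,0,0],[32.4,79.6,0],-1]])

```text
t: 1.3
tool_pos: [0.4584, -0.1539, 0.1889]
tcp_rot: [3.142, -0.0, 0.411]
wrist_force: [0.9, -0.0, 0.1]
gripper_width: 1.0
```

```bash
python3 - <<'E'
from h import *
P=wpose();p,d=save('wrist','w1');np.save('pics/w1P.npy',P)
print(P.round(3),observe()['tool_pos'],observe()['qd'].round(3))
E
```

```text
[[ 0.398  0.881  0.257  0.529]
 [-0.917  0.382  0.111 -0.123]
 [ 0.    -0.28   0.96   0.386]
 [ 0.     0.     0.     1.   ]] [ 0.46199606 -0.1447557   0.18924484] [ 0.047 -0.002  0.024 -0.004 -0.019  0.002  0.204]
```

View pics/w1.png

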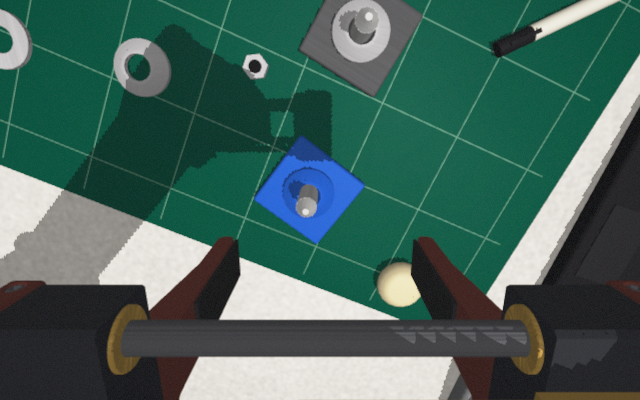

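Emit:
carry_out(moves=[[[0,0,0],[13.2,32.2,-4],-1],[[0,0,0],[13.2,32.2,-4],-1],[[0,0,0],[13.2,32.2,-4],-1],[[0,0,0],[13.2,32.2,-4],-1],[[0,0,0],[13.2,32.2,-4],-1],[[0,0,0],[13.2,32.2,-4],-1],[[0,0,0],[13.2,32.2,-4],-1],[[0,0,0],[13.2,32.2,-4],-1],[[0,0,0],[13.2,32.2,-4],-1],[[0,0,0],[13.2,32.2,-4],-1],[[0,0,0],[13.2,32.2,-4],-1],[[0,0,0],[13.2,32.2,-4],-1]])

```text
t: 2.35
tool_pos: [0.5939, 0.1757, 0.149]
tcp_rot: [-3.14, -0.003, 0.42]
wrist_force: [-0.4, -0.6, 0.4]
gripper_width: 0.997
```

```bash
cat >> h.py <<'E'
def look(f):
    P=wpose();p,d=save('wrist',f);np.save('pics/'+f+'P.npy',P);s=observe()
    print('tcp',s['tool_pos'].round(4),s['tcp_rot'].round(4),'F',s['wrist_force'].round(1),'w',round(s['gripper_width'],3),'t',round(s['t'],2)); return p,d,P
E
python3 - <<'E'
from h import *
look('w2')
E
```

```text
tcp [0.594  0.175  0.1492] [-3.1402 -0.0035  0.419 ] F [ 0.4  0.  -0.1] w 1.004 t 2.4
```

View pics/w2.png

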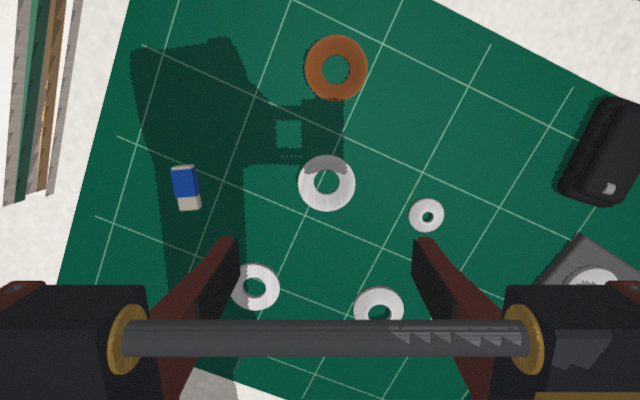

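```bash
python3 - <<'E'
from h import *
a=cv2.imread('pics/w2.png');P=np.load('pics/w2P.npy')
for nm,u,v,z in [('dish',327,183,.014),('small',426,215,.005)]:
    c=contour(a,u,v,36,lo=70,sat=30); print(nm,len(c),[x.round(4) for x in cfit(ray('wrist',c,z,P))])
a=cv2.imread('pics/w1.png');P=np.load('pics/w1P.npy')
c=contour(a,361,30,33,lo=120); print('arb',[x.round(4) for x in cfit(ray('wrist',c,.017,P))])
X=cloud('wrist',np.load('pics/w1.npy'),P)[0:70,320:400].reshape(-1,3)
Q=X[(X[:,2]>.07)];print(Q.mean(0),len(Q))
X=cloud('wrist',np.load('pics/w2.npy'),np.load('pics/w2P.npy'))
print('floor',X[150:170,380:420,2].mean())
E
```

```text
dish 161 [array([0.5929, 0.175 ]), np.float64(0.0281)]
small 97 [array([0.6025, 0.067 ]), np.float64(0.0182)]
arb [array([ 0.6011, -0.1291]), np.float64(0.028)]
[ 0.59599725 -0.12849695  0.09340248] 378
floor 0.0030857823626634306
```

Emit:
carry_out(moves=[[[0,0,0],[-0.05,0.1,-4],-1],[[0,0,0],[-0.05,0.1,-8],-1],[[0,0,0],[-0.05,0.1,-11],-1],[[0,0,0],[-0.05,0.1,-12.5],-1],[[0,0,0],[-0.05,0.1,-13.5],-1],[[0,0,0],[-0.05,0.1,-14.2],-1],[[0,0,0],[-0.05,0.1,-14.4],-1],[[0,0,0],[-0.05,0.1,-14.4],-1],[[0,0,0],[-0.05,0.1,-14.4],-1]])

```text
t: 3.15
tool_pos: [0.5945, 0.1761, 0.0065]
tcp_rot: [-3.14, -0.006, 0.418]
wrist_force: [-0.3, 0.2, 0.4]
gripper_width: 0.998
```

```bash
python3 - <<'E'
from h import *
p,d,P=look('w3'); a=p[:,:,::-1]
c=contour(a,327,220,75,lo=70,sat=30); print(len(c),[x.round(4) for x in cfit(ray('wrist',c,.014,P))])
E
```

```text
tcp [0.5945 0.1762 0.0065] [-3.1404 -0.0058  0.4186] F [-0.2 -0.1  0.3] w 1.001 t 3.2
264 [array([0.5931, 0.175 ]), np.float64(0.0283)]
```

View pics/w3.png

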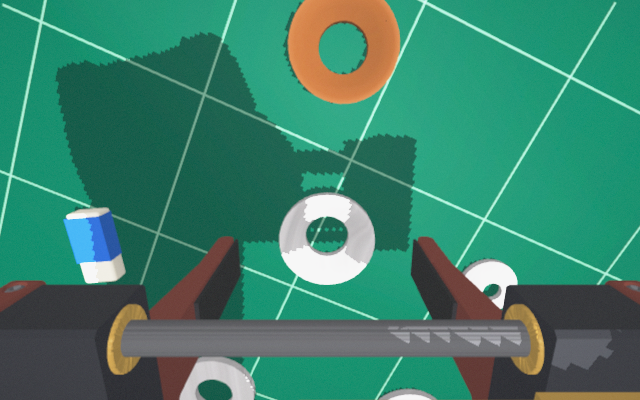

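Emit:
carry_out(moves=[[[0,0.005,0],[-0.15,-0.1,-0.2],-1],[[0,0.005,0],[-0.15,-0.1,-0.3],-1],[[0,0.005,0],[-0.15,-0.1,-0.3],-0.2],[[0,0.005,0],[-0.15,-0.1,-0.3],0.1],[[0,0.005,0],[-0.15,-0.1,-0.3],1],[[0,0.005,0],[-0.15,-0.1,-0.3],1],[[0,0.005,0],[-0.15,-0.1,-0.3],1],[[0,0.005,0],[-0.15,-0.1,-0.3],1],[[0,0.005,0],[-0.15,-0.1,-0.3],1],[[0,0.005,0],[-0.15,-0.1,-0.3],1]])

```text
t: 4.03
tool_pos: [0.593, 0.1752, 0.0035]
tcp_rot: [-3.138, -0.001, 0.419]
wrist_force: [-0.3, -0.5, 0.6]
gripper_width: 0.43
```

```bash
python3 - <<'E'
from h import *
p,d,P=look('w4'); a=p[:,:,::-1]
c=contour(a,327,220,75,lo=70,sat=30); print(len(c),[x.round(4) for x in cfit(ray('wrist',c,.014,P))])
E
```

```text
tcp [0.593  0.1752 0.0035] [-3.1384e+00 -1.1000e-03  4.1870e-01] F [-0.1 -0.1  0.2] w 0.386 t 4.08
300 [array([0.5932, 0.175 ]), np.float64(0.0285)]
```

View pics/w4.png

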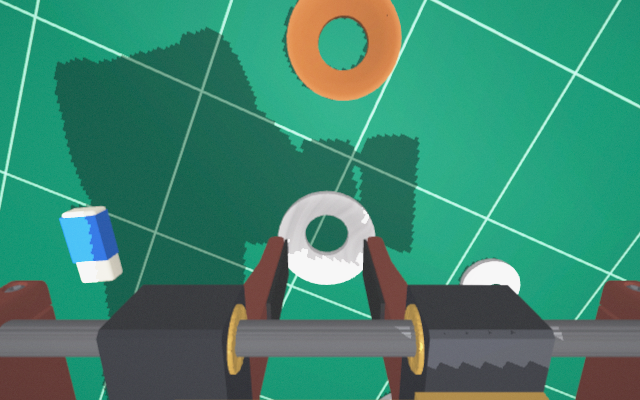

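Emit:
carry_out(moves=[[[0,0,0],[0,0,0],1],[[0,0,0],[0,0,0],1]])

```text
t: 4.25
tool_pos: [0.593, 0.1752, 0.0035]
tcp_rot: [-3.138, -0.001, 0.419]
wrist_force: [0.4, -0.1, -0.6]
gripper_width: 0.238
```

```bash
python3 - <<'E'
from h import *
p,d,P=look('w5'); a=p[:,:,::-1]
c=contour(a,327,220,75,lo=70,sat=30); print(len(c),[x.round(4) for x in cfit(ray('wrist',c,.014,P))])
cv2.imwrite('pics/w5z.png',cv2.resize(a[170:320,230:430],None,fx=4,fy=4,interpolation=2))
X=cloud('wrist',d,P)
for r in (225,235,245,255): print(r,[(u,(X[r,u]*1000).round(0).tolist()) for u in (270,280,286,366,372,380,385)])
E
```

```text
tcp [0.593  0.1752 0.0035] [-3.1384e+00 -1.1000e-03  4.1870e-01] F [ 0.2 -0.4 -0.3] w 0.187 t 4.3
379 [array([0.5941, 0.1754]), np.float64(0.0277)]
225 [(270, [583.0, 208.0, 2.0]), (280, [590.0, 203.0, 14.0]), (286, [592.0, 200.0, 15.0]), (366, [610.0, 158.0, 14.0]), (372, [612.0, 155.0, 15.0]), (380, [610.0, 147.0, 1.0]), (385, [612.0, 144.0, 2.0])]
235 [(270, [577.0, 206.0, 1.0]), (280, [585.0, 200.0, 15.0]), (286, [586.0, 197.0, 13.0]), (366, [605.0, 155.0, 13.0]), (372, [607.0, 153.0, 15.0]), (380, [604.0, 144.0, 1.0]), (385, [606.0, 141.0, 2.0])]
245 [(270, [571.0, 203.0, 1.0]), (280, [579.0, 198.0, 15.0]), (286, [596.0, 197.0, 49.0]), (366, [612.0, 163.0, 49.0]), (372, [601.0, 150.0, 15.0]), (380, [598.0, 141.0, 2.0]), (385, [600.0, 138.0, 1.0])]
255 [(270, [565.0, 201.0, 2.0]), (280, [567.0, 195.0, 0.0]), (286, [597.0, 196.0, 61.0]), (366, [611.0, 164.0, 60.0]), (372, [591.0, 143.0, 2.0]), (380, [592.0, 138.0, 1.0]), (385, [594.0, 135.0, 1.0])]
```

View pics/w5z.png

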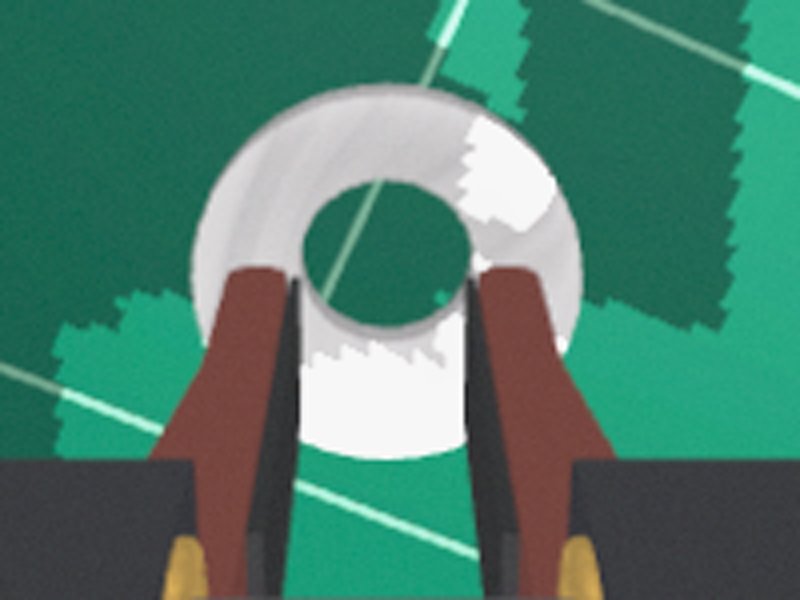

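```bash
python3 - <<'E'
from h import *
from scipy.spatial.transform import Rotation as R
M=np.array(get_calibration('wrist')['mount'])
for f in ['w1','w3','w5']:
    d=np.load(f'pics/{f}.npy'); T=cloud('wrist',d,M)*1000 # tool coords
    for (r0,r1,c0,c1) in [(225,275,200,270),(225,275,270,320),(225,275,330,382),(225,275,382,450)]:
        Q=T[r0:r1,c0:c1].reshape(-1,3); dd=d[r0:r1,c0:c1].ravel()
        m=(dd>0.02)&(Q[:,2]<-10)
        if m.sum()>20:
            q=Q[m]; print(f,(r0,c0),m.sum(),'x',np.percentile(q[:,0],[5,50,95]).round(),'y',np.percentile(q[:,1],[5,50,95]).round(),'z',np.percentile(q[:,2],[1,50,99]).round())
    col=T[225:262:3]; 
    for r in range(228,262,4):
        u=235 if f!='w5' else 294
        print(r,T[r,u].round(),T[r,u+6 if f=='w5' else 232].round())
E
```

```text
w1 (225, 200) 1246 x [-1. 11. 12.] y [-52. -46. -44.] z [-74. -53. -35.]
w1 (225, 382) 1218 x [-2. 11. 12.] y [44. 45. 52.] z [-73. -52. -35.]
228 [ -68. -106.  187.] [ -68. -110.  187.]
232 [ -73. -107.  188.] [ -73. -111.  189.]
236 [ -78. -107.  187.] [ -78. -111.  187.]
240 [ 11. -45. -37.] [ 12. -46. -39.]
244 [ 11. -44. -41.] [ 11. -45. -42.]
248 [  8. -44. -41.] [ 10. -44. -46.]
252 [  7. -44. -42.] [  9. -44. -47.]
256 [  4. -44. -42.] [  7. -44. -47.]
260 [  2. -44. -42.] [  5. -44. -48.]
w3 (225, 200) 1242 x [-1. 11. 12.] y [-52. -46. -44.] z [-74. -53. -35.]
w3 (225, 382) 1218 x [-1. 11. 12.] y [44. 45. 52.] z [-73. -52. -35.]
228 [  2. -56.   4.] [  2. -58.   4.]
232 [ -1. -56.   5.] [ -1. -58.   5.]
236 [ -4. -56.   5.] [ -4. -58.   6.]
240 [ 10. -45. -36.] [ 12. -45. -40.]
244 [ 10. -44. -40.] [ 10. -46. -40.]
248 [  8. -44. -40.] [ 10. -44. -45.]
252 [  7. -44. -43.] [  9. -44. -47.]
256 [  4. -44. -41.] [  7. -44. -47.]
260 [  3. -44. -43.] [  5. -44. -48.]
w5 (225, 270) 1142 x [-4. 12. 12.] y [-26. -15. -10.] z [-74. -53. -10.]
w5 (225, 330) 1169 x [-5. 12. 12.] y [10. 15. 27.] z [-74. -52. -10.]
228 [  6. -18.  -8.] [  5. -15.  -4.]
232 [  3. -18.  -7.] [  3. -15.  -5.]
236 [ 12. -16. -34.] [ -0. -15.  -5.]
240 [ 12. -15. -40.] [ 12. -13. -39.]
244 [ 12. -15. -46.] [ 12. -12. -45.]
248 [ 12. -15. -49.] [ 11. -12. -48.]
252 [ 12. -14. -53.] [ 10. -12. -50.]
256 [ 12. -14. -58.] [ 11. -11. -55.]
260 [ 12. -13. -63.] [ 10. -11. -58.]
```

```bash
python3 - <<'E'
from h import *
p,d=save('scene','s1'); X=cloud('scene',d)
cv2.imwrite('pics/s1z.png',cv2.resize(p[130:280,340:490,::-1],None,fx=4,fy=4,interpolation=2))
for v in range(170,245,4): print(v,[(X[v,u]*1000).round().tolist() for u in (405,413,421,430)])
E
```

```text
170 [[654.0, 119.0, 138.0], [641.0, 135.0, 130.0], [628.0, 153.0, 123.0], [634.0, 164.0, 125.0]]
174 [[652.0, 120.0, 131.0], [601.0, 154.0, 102.0], [611.0, 162.0, 107.0], [593.0, 185.0, 96.0]]
178 [[441.0, 209.0, 6.0], [602.0, 155.0, 96.0], [611.0, 163.0, 100.0], [596.0, 184.0, 91.0]]
182 [[449.0, 207.0, 2.0], [602.0, 156.0, 89.0], [609.0, 165.0, 93.0], [597.0, 185.0, 85.0]]
186 [[472.0, 199.0, 6.0], [601.0, 157.0, 82.0], [609.0, 166.0, 86.0], [596.0, 187.0, 77.0]]
190 [[480.0, 197.0, 2.0], [601.0, 159.0, 74.0], [608.0, 168.0, 78.0], [599.0, 187.0, 71.0]]
194 [[493.0, 193.0, 1.0], [600.0, 160.0, 67.0], [607.0, 170.0, 70.0], [597.0, 189.0, 63.0]]
198 [[506.0, 188.0, 1.0], [602.0, 160.0, 60.0], [586.0, 181.0, 50.0], [597.0, 190.0, 56.0]]
202 [[522.0, 183.0, 2.0], [602.0, 161.0, 53.0], [587.0, 182.0, 43.0], [598.0, 191.0, 49.0]]
206 [[534.0, 179.0, 2.0], [604.0, 161.0, 47.0], [536.0, 207.0, 1.0], [597.0, 193.0, 40.0]]
210 [[565.0, 166.0, 14.0], [606.0, 162.0, 41.0], [550.0, 202.0, 2.0], [553.0, 217.0, 3.0]]
214 [[575.0, 163.0, 13.0], [573.0, 178.0, 10.0], [578.0, 190.0, 13.0], [565.0, 213.0, 3.0]]
218 [[579.0, 162.0, 8.0], [579.0, 176.0, 7.0], [585.0, 188.0, 10.0], [593.0, 199.0, 14.0]]
222 [[591.0, 159.0, 8.0], [583.0, 176.0, 2.0], [589.0, 187.0, 5.0], [603.0, 195.0, 14.0]]
226 [[610.0, 151.0, 14.0], [594.0, 172.0, 1.0], [596.0, 185.0, 2.0], [615.0, 191.0, 15.0]]
230 [[605.0, 155.0, 3.0], [618.0, 162.0, 11.0], [619.0, 175.0, 11.0], [608.0, 195.0, 2.0]]
234 [[614.0, 152.0, 1.0], [616.0, 164.0, 2.0], [617.0, 177.0, 1.0], [619.0, 191.0, 2.0]]
238 [[625.0, 148.0, 2.0], [625.0, 161.0, 1.0], [626.0, 174.0, 1.0], [629.0, 187.0, 2.0]]
242 [[633.0, 145.0, 1.0], [635.0, 157.0, 1.0], [637.0, 169.0, 2.0], [638.0, 184.0, 1.0]]
```

View pics/s1z.png

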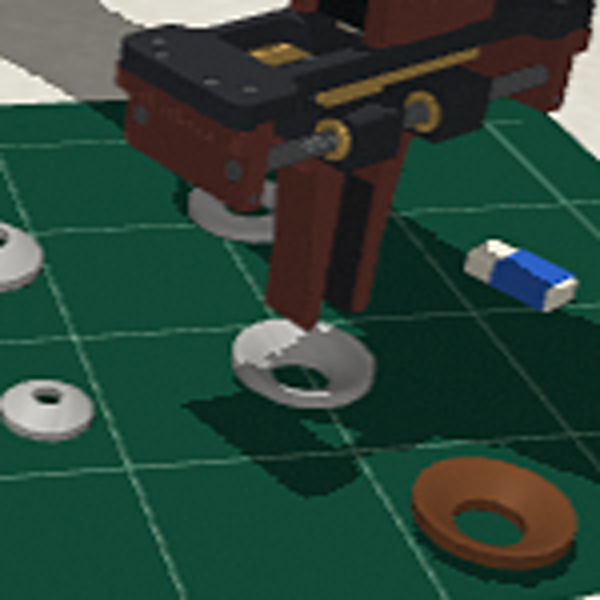

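Emit:
carry_out(moves=[[[0,0,0],[0,0,0.3],-1],[[0,0,0],[0,0,0.3],-1],[[0,0,0],[0,0,0.3],-1],[[0,0,0],[0,0,0.3],-1],[[0,0,0],[0,0,0.3],-1],[[0,0,0],[0,0,0.3],-1],[[0,0,0],[0,0,0.3],-1],[[0,0,0],[0,0,0.3],-1]])

```text
t: 5.02
tool_pos: [0.5929, 0.1752, 0.0065]
tcp_rot: [-3.138, -0.001, 0.419]
wrist_force: [-0.7, -0.3, -0.5]
gripper_width: 0.71
```

Emit:
carry_out(moves=[[[0,0,0],[0,0,-1],-1],[[0,0,0],[0,0,-1.8],-1],[[0,0,0],[0,0,-2.3],-1],[[0,0,0],[0,0,-2.6],-1],[[0,0,0],[0,0,-2.8],-1],[[0,0,0],[0,0,-2.8],-1],[[0,0,0],[0,0,-2.8],-1]])

```text
t: 5.6
tool_pos: [0.593, 0.1753, -0.0216]
tcp_rot: [-3.138, -0.001, 0.419]
wrist_force: [0.2, -0.8, -0.1]
gripper_width: 1.003
```

```bash
python3 - <<'E'
from h import *
p,d,P=look('w6'); a=p[:,:,::-1]
p,d=save('scene','s2'); X=cloud('scene',d)
cv2.imwrite('pics/s2z.png',cv2.resize(p[130:280,340:490,::-1],None,fx=4,fy=4,interpolation=2))
for u in range(380,450,4):
  print(u,[(v,(X[v,u]*1000).round().tolist()) for v in range(195,240,3) if 6<X[v,u,2]*1000<60 and not 560<X[v,u,0]*1000<560][-3:])
E
```

```text
tcp [ 0.5931  0.1753 -0.0214] [-3.1383e+00 -1.4000e-03  4.1870e-01] F [ 0.   1.  -0.9] w 1.002 t 5.65
380 []
384 []
388 [(219, [604.0, 124.0, 26.0]), (222, [607.0, 123.0, 22.0]), (225, [607.0, 124.0, 17.0])]
392 [(222, [613.0, 127.0, 26.0]), (225, [616.0, 127.0, 22.0]), (228, [615.0, 128.0, 15.0])]
396 [(225, [622.0, 131.0, 26.0]), (228, [625.0, 131.0, 22.0]), (231, [625.0, 131.0, 17.0])]
400 [(219, [622.0, 136.0, 37.0]), (222, [622.0, 137.0, 31.0]), (225, [622.0, 137.0, 26.0])]
404 [(219, [585.0, 159.0, 10.0]), (222, [593.0, 156.0, 10.0]), (225, [607.0, 150.0, 14.0])]
408 [(216, [577.0, 168.0, 10.0]), (225, [604.0, 158.0, 12.0]), (228, [613.0, 156.0, 12.0])]
412 [(213, [572.0, 176.0, 12.0]), (216, [575.0, 176.0, 8.0]), (228, [618.0, 160.0, 15.0])]
416 [(216, [577.0, 182.0, 9.0]), (228, [618.0, 167.0, 14.0]), (231, [619.0, 167.0, 10.0])]
420 [(219, [583.0, 187.0, 7.0]), (228, [619.0, 173.0, 15.0]), (231, [619.0, 173.0, 9.0])]
424 [(225, [605.0, 185.0, 10.0]), (228, [619.0, 179.0, 15.0]), (231, [620.0, 180.0, 9.0])]
428 [(222, [601.0, 193.0, 12.0]), (225, [612.0, 189.0, 14.0]), (228, [617.0, 187.0, 13.0])]
432 [(219, [595.0, 202.0, 13.0]), (222, [605.0, 198.0, 15.0]), (225, [609.0, 197.0, 12.0])]
436 [(204, [574.0, 215.0, 28.0]), (207, [576.0, 215.0, 24.0]), (210, [577.0, 216.0, 18.0])]
440 [(207, [581.0, 219.0, 27.0]), (210, [584.0, 219.0, 23.0]), (213, [583.0, 220.0, 16.0])]
444 [(204, [582.0, 224.0, 33.0]), (207, [582.0, 226.0, 27.0]), (210, [582.0, 227.0, 21.0])]
448 [(195, [581.0, 228.0, 49.0])]
```

View pics/s2z.png

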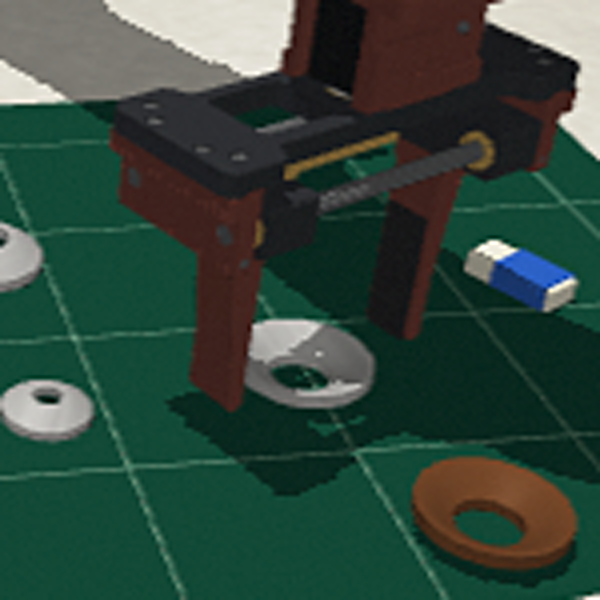

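View pics/w6.png

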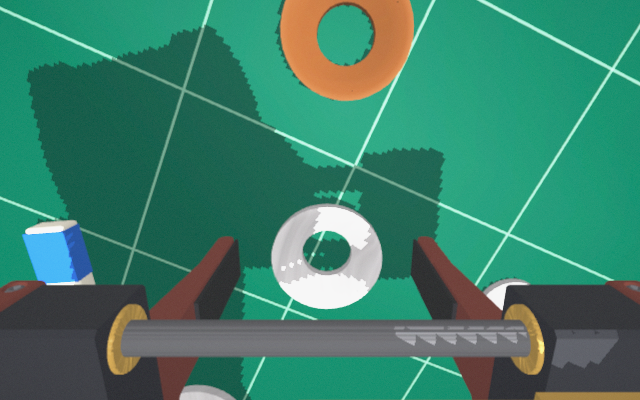

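Emit:
carry_out(moves=[[[0,0,0],[0,0,-0.5],-1],[[0,0,0],[0,0,-0.9],-1],[[0,0,0],[0,0,-0.9],-1],[[0,0,0],[0,0,-0.9],-0.3],[[0,0,0],[0,0,-0.9],0],[[0,0,0],[0,0,-0.9],1],[[0,0,0],[0,0,-0.9],1],[[0,0,0],[0,0,-0.9],1],[[0,0,0],[0,0,-0.9],1],[[0,0,0],[0,0,-0.9],1]])

```text
t: 6.53
tool_pos: [0.5933, 0.1753, -0.0301]
tcp_rot: [-3.138, -0.002, 0.419]
wrist_force: [-0.5, -1.3, 0.9]
gripper_width: 0.618
```

Emit:
carry_out(moves=[[[0,0,0],[0,0,0],1],[[0,0,0],[0,0,0],1],[[0,0,0],[0,0,0],1]])

```text
t: 6.78
tool_pos: [0.5933, 0.1753, -0.0301]
tcp_rot: [-3.138, -0.002, 0.419]
wrist_force: [0.7, -0.2, 0.1]
gripper_width: 0.622
```

```bash
python3 - <<'E'
from h import *
p,d,P=look('w7'); a=p[:,:,::-1]
p,d=save('scene','s3')
z=cv2.resize(p[150:270,340:490,::-1],None,fx=4,fy=4,interpolation=2)
cv2.imwrite('pics/s3z.png',z)
E
```

```text
tcp [ 0.5933  0.1753 -0.0301] [-3.1384e+00 -1.8000e-03  4.1860e-01] F [-0.  -0.6  0.4] w 0.624 t 6.83
```

View pics/s3z.png

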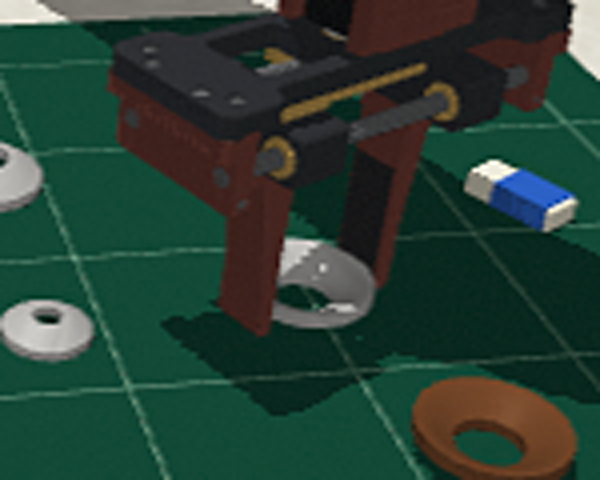

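View pics/w7.png

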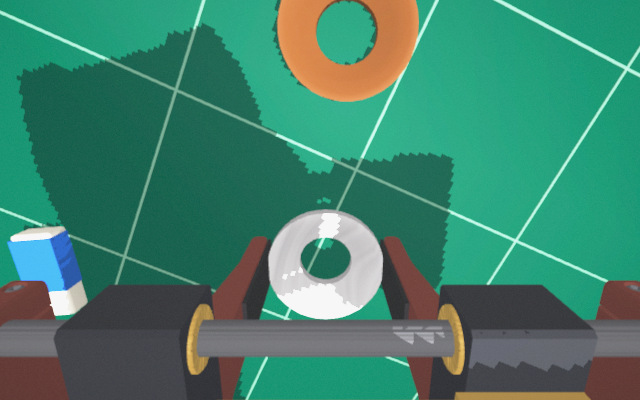

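Emit:
carry_out(moves=[[[0,0,0],[0,0,2],1],[[0,0,0],[0,0,5],1],[[0,0,0],[0,0,9],1],[[0,0,0],[0,0,13],1],[[0,0,0],[0,0,13],1],[[0,0,0],[0,0,13],1]])

```text
t: 7.38
tool_pos: [0.5951, 0.176, 0.1025]
tcp_rot: [-3.139, -0.007, 0.418]
wrist_force: [-0.2, 0.6, -0.9]
gripper_width: 0.62
```

```bash
python3 - <<'E'
from h import *
p,d,P=look('w8')
M=np.array(get_calibration('wrist')['mount']);a=p[:,:,::-1]
c=contour(a,327,250,65,lo=90,sat=20)
# rim top at tool z about -.0301-.014 
q=ray('wrist',c,-0.044,M); print(cfit(q))
T=cloud('wrist',d,M);u,v=np.round(c.mean(0)).astype(int);print(u,v)
for du,dv in [(-40,0),(40,0),(0,-45),(0,45),(-30,-35),(30,35)]: print((T[v+dv,u+du]*1e3).round(1))
E
```

```text
tcp [0.5935 0.1752 0.1003] [-3.1389e+00 -2.9000e-03  4.1840e-01] F [-0.4 -0.8 -0.4] w 0.624 t 7.43
(array([-7.77865916e-05, -3.80978989e-04]), np.float64(0.02811706920971383))
325 264
[ -0.  -20.  -41.5]
[ -0.3  19.2 -41. ]
[ 24.4  -0.4 -44.7]
[-24.1  -0.5 -43.3]
[ 19.2 -14.4 -43.9]
[-17.9  14.5 -44. ]
```

View pics/w8.png

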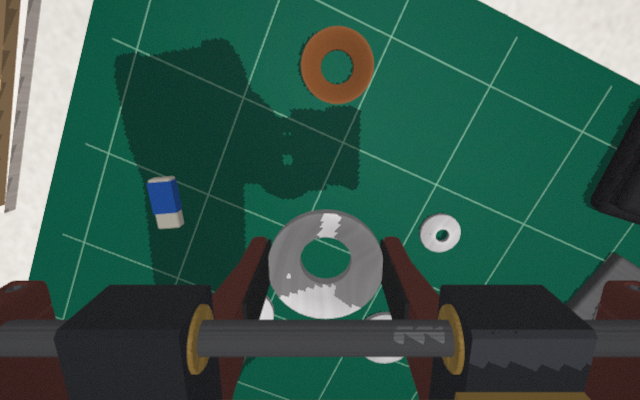

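Emit:
carry_out(moves=[[[0,0,0],[-0.6,-4,1],1],[[0,0,0],[-1.2,-8,2],1],[[0,0,0],[-5.6,-33.2,2],1],[[0,0,0],[-5.6,-33.2,2],1],[[0,0,0],[-5.6,-33.2,2],1],[[0,0,0],[-5.6,-33.2,2],1],[[0,0,0],[-5.6,-33.2,2],1],[[0,0,0],[-5.6,-33.2,2],1],[[0,0,0],[-5.6,-33.2,2],1],[[0,0,0],[-5.6,-33.2,2],1],[[0,0,0],[-5.6,-33.2,2],1],[[0,0,0],[-5.6,-33.2,2],1]])

```text
t: 8.43
tool_pos: [0.5373, -0.1545, 0.1193]
tcp_rot: [-3.137, -0.002, 0.421]
wrist_force: [0.0, 0.4, -0.5]
gripper_width: 0.623
```

Emit:
carry_out(moves=[[[0,0,0],[0,0,0],1],[[0,0,0],[0,0,0],1]])

```text
t: 8.6
tool_pos: [0.5375, -0.152, 0.1189]
tcp_rot: [-3.136, -0.002, 0.425]
wrist_force: [-0.7, -0.0, -0.9]
gripper_width: 0.619
```

```bash
python3 - <<'E'
from h import *
p,d,P=look('w9')
print(observe()['qd'].round(3))
E
```

```text
tcp [ 0.5375 -0.1525  0.1191] [-3.1361e+00 -2.0000e-03  4.2410e-01] F [-0.3  0.7 -0.3] w 0.62 t 8.65
[ 0.007 -0.005  0.008 -0.003  0.003  0.001  0.001]
```

View pics/w9.png

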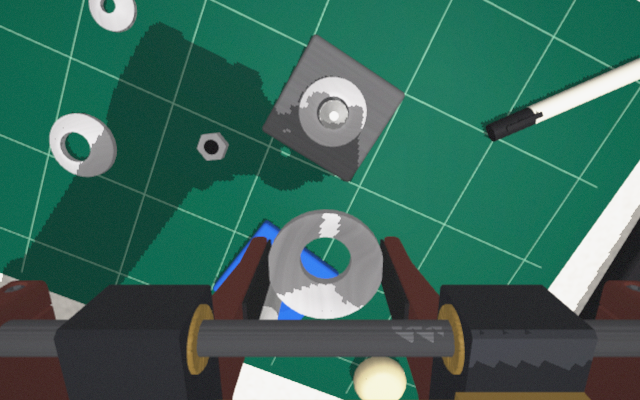

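```bash
python3 - <<'E'
from h import *
P=np.load('pics/w9P.npy');a=cv2.imread('pics/w9.png');d=np.load('pics/w9.npy')
X=cloud('wrist',d,P)
Q=X[70:160,280:390].reshape(-1,3)
for lo,hi in [(.03,.066),(.068,.09),(.076,.09)]:
    q=Q[(Q[:,2]>lo)&(Q[:,2]<hi)]; print(len(q),q.mean(0).round(4),((q.min(0)+q.max(0))/2).round(4),np.ptp(q,0).round(3))
m=((X[...,2]>.015)&(X[...,2]<.1)).astype(np.uint8);m[:70]=0;m[160:]=0;m[:,:290]=0;m[:,380:]=0
c=max(cv2.findContours(m,0,1)[0],key=cv2.contourArea)[:,0]
print('seat',cfit(ray('wrist',c,.018,P)))
print('tip ray',ray('wrist',[[334,116]],.08,P))
z=cv2.resize(a[60:170,270:400],None,fx=5,fy=5,interpolation=2);cv2.imwrite('pics/w9z.png',z)
T=observe();print(T['tool_pos'])
E
```

```text
8 [ 0.6034 -0.1302  0.061 ] [ 0.6009 -0.1287  0.0533] [0.019 0.018 0.025]
553 [ 0.6015 -0.1286  0.0743] [ 0.6011 -0.1287  0.0751] [0.019 0.019 0.014]
195 [ 0.6012 -0.1288  0.079 ] [ 0.601  -0.1288  0.0791] [0.01  0.01  0.006]
seat (array([ 0.60138488, -0.12890839]), np.float64(0.027608901120975207))
tip ray [[ 0.60066838 -0.12924528]]
[ 0.53749683 -0.15252673  0.11906443]
```

View pics/w9z.png

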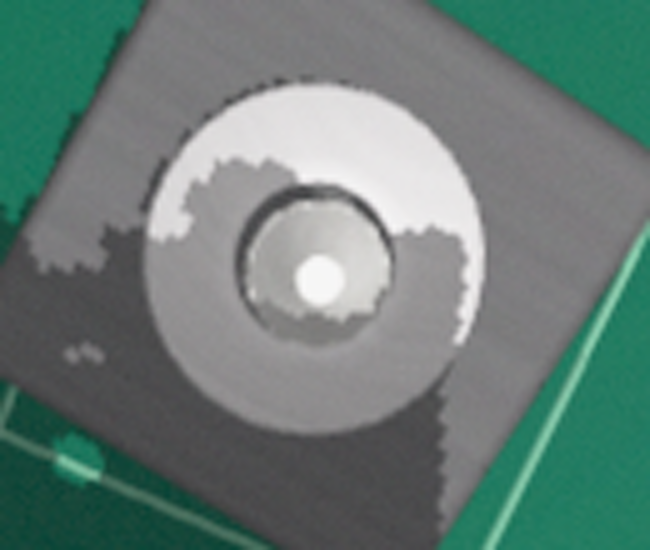

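Emit:
carry_out(moves=[[[-0.005,0,0],[2.1,0.8,0],1],[[-0.005,0,0],[4.2,1.6,0],1],[[-0.005,0,0],[6.35,2.35,0],1],[[-0.005,0,0],[6.35,2.35,0],1],[[-0.005,0,0],[6.35,2.35,0],1],[[-0.005,0,0],[6.35,2.35,0],1],[[-0.005,0,0],[6.35,2.35,0],1]])

```text
t: 9.23
tool_pos: [0.5999, -0.1295, 0.1188]
tcp_rot: [-3.14, 0.001, 0.424]
wrist_force: [0.7, -0.6, -1.1]
gripper_width: 0.621
```

```bash
python3 - <<'E'
from h import *
p,d,P=look('w10')
X=cloud('wrist',d,P)[200:330,270:385].reshape(-1,3); q=X[(X[:,2]>.06)&(X[:,2]<.1)]
if len(q): print(len(q),q.mean(0).round(4),q.min(0).round(4),q.max(0).round(4))
E
```

```text
tcp [ 0.6    -0.1296  0.1189] [-3.1407e+00  1.1000e-03  4.2330e-01] F [-0.6  0.9 -2.1] w 0.621 t 9.28
243 [ 0.6037 -0.1276  0.0735] [ 0.5943 -0.1388  0.0648] [ 0.6087 -0.1188  0.0815]
```

View pics/w10.png

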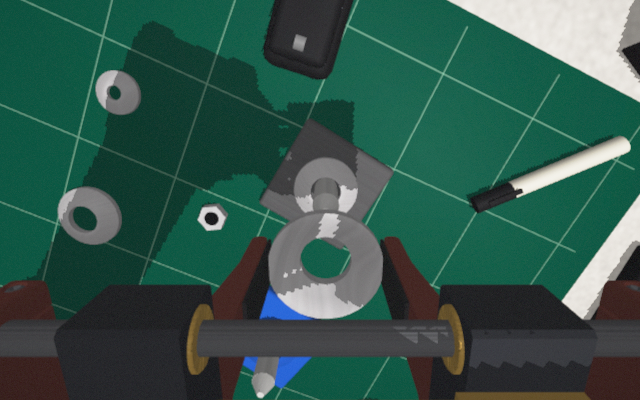

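Emit:
carry_out(moves=[[[0,0,0],[0.15,0.1,-3],1],[[0,0,0],[0.15,0.1,-5],1],[[0,0,0],[0.15,0.1,-6.4],1],[[0,0,0],[0.15,0.1,-6.6],1],[[0,0,0],[0.15,0.1,-6.6],1],[[0,0,0],[0.15,0.1,-6.6],1]])

```text
t: 9.78
tool_pos: [0.6018, -0.1291, 0.0539]
tcp_rot: [-3.141, 0.0, 0.423]
wrist_force: [-0.2, -0.4, -1.3]
gripper_width: 0.619
```

```bash
python3 - <<'E'
from h import *
p,d,P=look('w11')
cv2.imwrite('pics/w11z.png',cv2.resize(p[190:340,250:400,::-1],None,fx=4,fy=4,interpolation=2))
E
```

```text
tcp [ 0.6023 -0.129   0.0543] [ 3.1414e+00 -5.0000e-04  4.2300e-01] F [ 0.6 -0.4 -0.6] w 0.614 t 9.83
```

View pics/w11z.png

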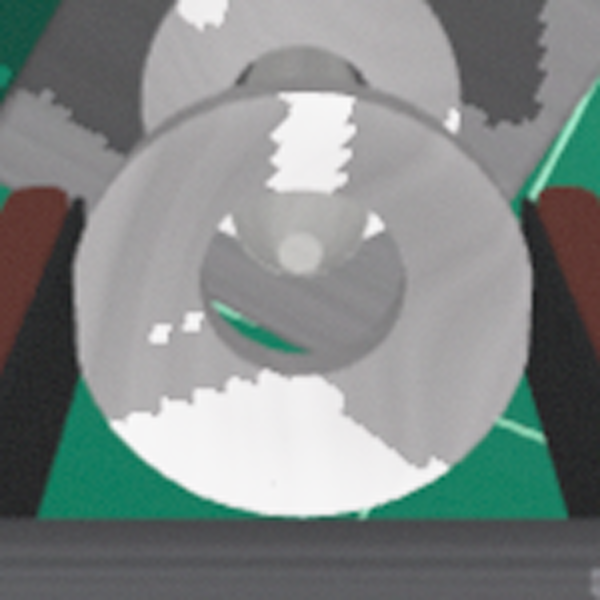

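```bash
python3 - <<'E'
from h import *
P=np.load('pics/w11P.npy');d=np.load('pics/w11.npy')
print(ray('wrist',[[325,253.2]],.08,P))
X=cloud('wrist',d,P); print(X[250:257,325])
# bore lower edge ellipse center in z image: (303,283)->
print(ray('wrist',[[250+303/4,190+275/4]],.0543+.0301,P))
E
```

```text
[[ 0.6004072  -0.12921997]]
[[ 0.6025433  -0.12826304  0.08107499]
 [ 0.60147971 -0.12873886  0.07977796]
 [ 0.60115459 -0.12888506  0.08026634]
 [ 0.60059257 -0.12913701  0.08018801]
 [ 0.60027779 -0.12927858  0.08069497]
 [ 0.59985412 -0.12946877  0.08094228]
 [ 0.59907264 -0.1298187   0.08035816]]
[[ 0.59954384 -0.13004016]]
```

Emit:
carry_out(moves=[[[0,0,0],[-0.1,0,-1],1],[[0,0,0],[-0.1,0,-2],1],[[0,0,0],[-0.1,0,-3],1],[[0,0,0],[-0.1,0,-4],1],[[0,0,0],[-0.1,0,-4.8],1],[[0,0,0],[-0.1,0,-5.1],1],[[0,0,0],[-0.1,0,-5.3],1],[[0,0,0],[-0.1,0,-5.3],1]])

```text
t: 10.5
tool_pos: [0.601, -0.1289, 0.0007]
tcp_rot: [-3.141, 0.0, 0.423]
wrist_force: [0.1, 0.1, -1.4]
gripper_width: 0.622
```

```bash
python3 - <<'E'
from h import *
p,d,P=look('w12')
p,d=save('scene','s4')
cv2.imwrite('pics/s4z.png',cv2.resize(p[130:270,160:310,::-1],None,fx=4,fy=4,interpolation=2))
E
```

```text
tcp [ 0.6014 -0.1289  0.0012] [ 3.1415e+00 -5.0000e-04  4.2300e-01] F [-0.7 -0.2 -1.6] w 0.622 t 10.55
```

View pics/s4z.png

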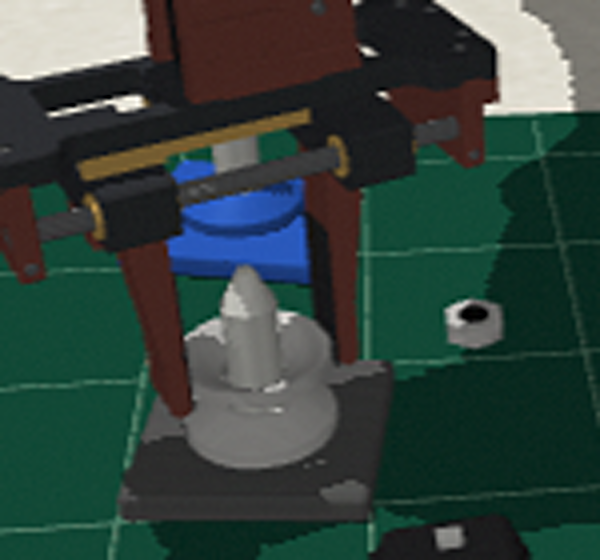

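Emit:
carry_out(moves=[[[0,0,0],[0,0,-0.2],1],[[0,0,0],[0,0,-0.3],1],[[0,0,0],[0,0,-0.4],1],[[0,0,0],[0,0,-0.4],1]])

```text
t: 10.93
tool_pos: [0.6015, -0.129, -0.0025]
tcp_rot: [3.141, -0.001, 0.423]
wrist_force: [-0.8, -0.0, 0.6]
gripper_width: 0.622
```

Emit:
carry_out(moves=[[[0,0,0],[0,0,-0.1],1],[[0,0,0],[0,0,-0.1],1]])

```text
t: 11.1
tool_pos: [0.6014, -0.129, -0.0036]
tcp_rot: [3.141, -0.001, 0.423]
wrist_force: [-0.8, 0.3, -1.0]
gripper_width: 0.627
```

Emit:
carry_out(moves=[[[0,0,0],[0,0,-0.1],1],[[0,0,0],[0,0,-0.1],1]])

```text
t: 11.27
tool_pos: [0.6016, -0.129, -0.0042]
tcp_rot: [3.141, -0.001, 0.423]
wrist_force: [-1.5, 0.4, 2.6]
gripper_width: 0.623
```

```bash
python3 - <<'E'
from h import *
p,d,P=look('w13')
X=cloud('wrist',d,P)
print('wrist rim z',[X[v,u].round(4).tolist() for v,u in [(212,327),(220,310),(310,327),(300,300)]])
p,d=save('scene','s5')
cv2.imwrite('pics/s5z.png',cv2.resize(p[130:270,160:310,::-1],None,fx=4,fy=4,interpolation=2))
E
```

```text
tcp [ 0.6016 -0.129  -0.0042] [ 3.1409e+00 -1.0000e-03  4.2290e-01] F [-1.7  0.2  3.6] w 0.622 t 11.32
wrist rim z [[0.6271, -0.1181, 0.0405], [0.6203, -0.1125, 0.0404], [0.6039, -0.1283, 0.0799], [0.579, -0.125, 0.0392]]
```

View pics/s5z.png

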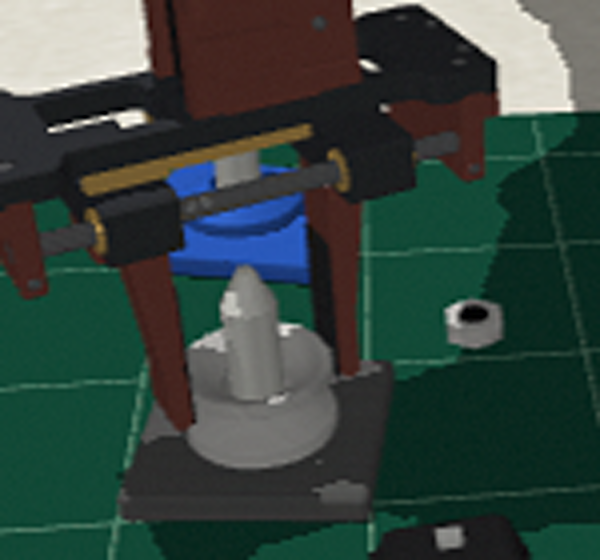

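Emit:
carry_out(moves=[[[0,0,0],[0,0,0],-0.2],[[0,0,0],[0,0,0],-0.4],[[0,0,0],[0,0,0],-1],[[0,0,0],[0,0,0],-1],[[0,0,0],[0,0,0],-1],[[0,0,0],[0,0,0],-1],[[0,0,0],[0,0,0],-1]])

```text
t: 11.95
tool_pos: [0.6016, -0.1291, -0.0042]
tcp_rot: [3.141, -0.001, 0.423]
wrist_force: [0.2, 0.0, 0.8]
gripper_width: 0.996
```

Emit:
carry_out(moves=[[[0,0,0],[0,0,3],-1],[[0,0,0],[0,0,6],-1],[[0,0,0],[0,0,10],-1],[[0,0,0],[0,0,13],-1],[[0,0,0],[0,0,13],-1],[[0,0,0],[0,0,13],-1]])

```text
t: 12.45
tool_pos: [0.6031, -0.1293, 0.1279]
tcp_rot: [3.138, -0.005, 0.423]
wrist_force: [-0.4, 0.1, -0.0]
gripper_width: 1.0
```

```bash
python3 - <<'E'
from h import *
p,d,P=look('w14')
X=cloud('wrist',d,P)[150:330,250:400].reshape(-1,3); r=np.hypot(X[:,0]-.6012,X[:,1]+.129)
q=X[(r<.032)&(X[:,2]>.035)&(X[:,2]<.046)]; print(len(q),q.mean(0))
A=np.c_[q[:,:2]-q[:,:2].mean(0),np.ones(len(q))];print('plane',np.linalg.lstsq(A,q[:,2],rcond=None)[0])
c=contour(p[:,:,::-1],325,235,65,lo=60,sat=20);print(len(c),cfit(ray('wrist',c,.04,P)))
p,d=save('scene','s6')
cv2.imwrite('pics/s6z.png',cv2.resize(p[130:270,160:310,::-1],None,fx=4,fy=4,interpolation=2))
E
```

```text
tcp [ 0.6016 -0.1292  0.126 ] [ 3.1404e+00 -1.5000e-03  4.2270e-01] F [-0.4 -0.1  0.3] w 1.002 t 12.5
2206 [ 0.60255602 -0.12849682  0.03895993]
plane [-0.00212106 -0.00143187  0.03895993]
300 (array([ 0.60283151, -0.12782314]), np.float64(0.0414563191561187))
```

View pics/s6z.png

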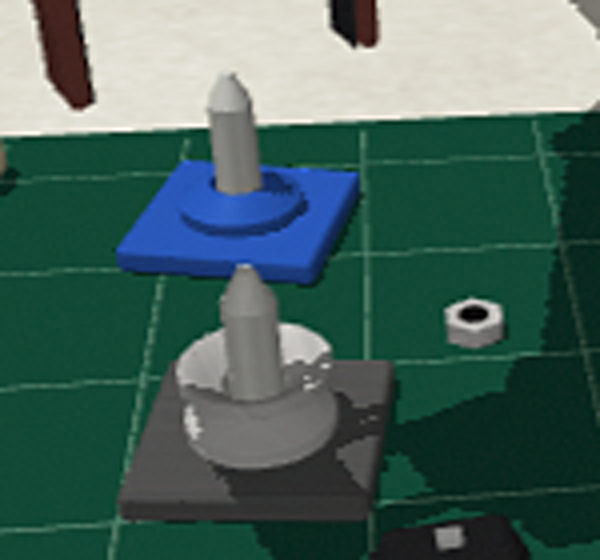

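View pics/w14.png

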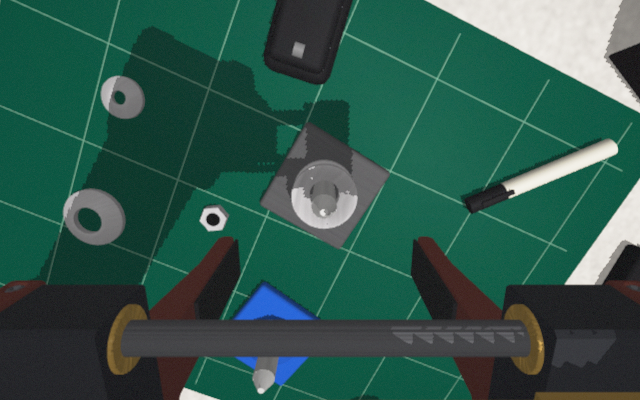

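Emit:
carry_out(moves=[[[0,0,0],[-12,19.2,0],-1],[[0,0,0],[-12,19.2,0],-1],[[0,0,0],[-12,19.2,0],-1],[[0,0,0],[-12,19.2,0],-1],[[0,0,0],[-12,19.2,0],-1],[[0,0,0],[-12,19.2,0],-1],[[0,0,0],[-12,19.2,0],-1],[[0,0,0],[-12,19.2,0],-1],[[0,0,0],[-12,19.2,0],-1],[[0,0,0],[-12,19.2,0],-1],[[0,0,0],[-12,19.2,0],-1]])

```text
t: 13.47
tool_pos: [0.4812, 0.0615, 0.1243]
tcp_rot: [-3.141, 0.001, 0.42]
wrist_force: [-0.4, -0.4, -0.3]
gripper_width: 0.996
```

```bash
python3 - <<'E'
from h import *
p,d,P=look('w15'); a=p[:,:,::-1]
X=cloud('wrist',d,P); m=((X[...,2]>.0045)&(X[...,2]<.03)).astype(np.uint8)
m[:130]=0;m[280:]=0;m[:,:260]=0;m[:,:260]=0;m[:,400:]=0
c=max(cv2.findContours(m,0,1)[0],key=cv2.contourArea)[:,0];print('depth',len(c),cfit(ray('wrist',c,.005,P)))
c=contour(a,325,190,55,lo=70,sat=30);print(len(c),cfit(ray('wrist',c,.005,P)))
E
```

```text
tcp [0.4812 0.0618 0.1245] [-3.1415e+00  8.0000e-04  4.2060e-01] F [-0.2  0.7 -0.4] w 1.003 t 13.52
depth 168 (array([0.48297238, 0.06185376]), np.float64(0.02781224566150085))
169 (array([0.48248947, 0.06202521]), np.float64(0.028175280663840816))
```

View pics/w15.png

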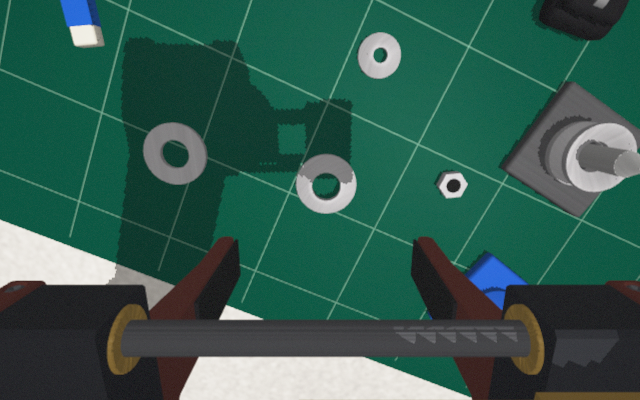

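Emit:
carry_out(moves=[[[0,0,0],[0.15,0,-4],-1],[[0,0,0],[0.15,0,-8],-1],[[0,0,0],[0.15,0,-11.5],-1],[[0,0,0],[0.15,0,-13.5],-1],[[0,0,0],[0.15,0,-14.6],-1],[[0,0,0],[0.15,0,-15.2],-1],[[0,0,0],[0.15,0,-15.4],-1],[[0,0,0],[0.15,0,-15.4],-1],[[0,0,0],[0.15,0,-15.4],-1]])

```text
t: 14.27
tool_pos: [0.4839, 0.0619, -0.0284]
tcp_rot: [3.141, -0.001, 0.42]
wrist_force: [0.6, 0.2, 0.4]
gripper_width: 1.002
```

```bash
python3 - <<'E'
from h import *
p,d,P=look('w16'); a=p[:,:,::-1]
c=contour(a,325,250,70,lo=70,sat=30);print(len(c),cfit(ray('wrist',c,.005,P)))
cv2.imwrite('pics/w16z.png',cv2.resize(a[150:350,180:480],None,fx=2.6,fy=2.6))
p,d=save('scene','s7'); X=cloud('scene',d)
cv2.imwrite('pics/s7z.png',cv2.resize(p[120:240,260:410,::-1],None,fx=5,fy=5,interpolation=2))
E
```

```text
tcp [ 0.4839  0.0619 -0.0283] [ 3.1411e+00 -1.5000e-03  4.2040e-01] F [0.3 0.2 0.1] w 0.998 t 14.32
305 (array([0.48257199, 0.06186472]), np.float64(0.028592547286839187))
```

View pics/s7z.png

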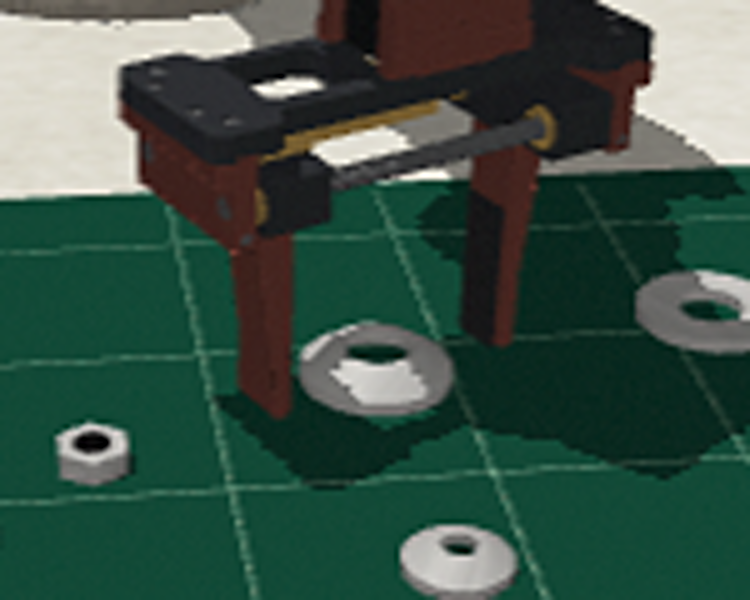

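View pics/w16z.png

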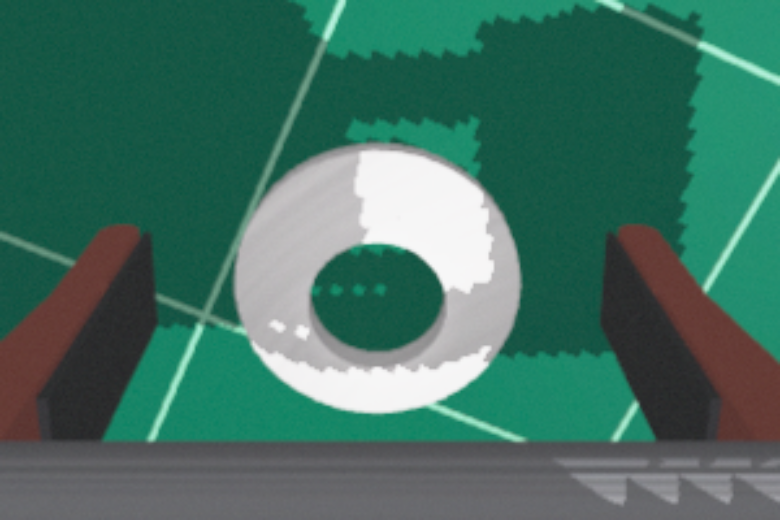

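Emit:
carry_out(moves=[[[0,0,0],[-0.12,0,-0.3],-1],[[0,0,0],[-0.12,0,-0.4],-1],[[0,0,0],[-0.12,0,-0.4],-1]])

```text
t: 14.62
tool_pos: [0.4826, 0.0618, -0.0322]
tcp_rot: [3.141, -0.002, 0.42]
wrist_force: [0.2, 0.7, 0.1]
gripper_width: 0.999
```

Emit:
carry_out(moves=[[[0,0,0],[0,0,-0.1],-1],[[0,0,0],[0,0,-0.1],-1]])

```text
t: 14.78
tool_pos: [0.4825, 0.0618, -0.0333]
tcp_rot: [3.141, -0.002, 0.42]
wrist_force: [-0.0, -0.1, -0.3]
gripper_width: 0.998
```

Emit:
carry_out(moves=[[[0,0,0],[0,0,-0.1],-1],[[0,0,0],[0,0,-0.1],-1]])

```text
t: 14.95
tool_pos: [0.4826, 0.0618, -0.0335]
tcp_rot: [3.14, -0.002, 0.42]
wrist_force: [-2.8, -1.1, 11.8]
gripper_width: 0.997
```

Emit:
carry_out(moves=[[[0,0,0],[0,0,0.15],-1],[[0,0,0],[0,0,0.15],-0.3],[[0,0,0],[0,0,0.15],0],[[0,0,0],[0,0,0.15],1],[[0,0,0],[0,0,0.15],1],[[0,0,0],[0,0,0.15],1],[[0,0,0],[0,0,0.15],1],[[0,0,0],[0,0,0.15],1],[[0,0,0],[0,0,0.15],1],[[0,0,0],[0,0,0.15],1]])

```text
t: 15.78
tool_pos: [0.4825, 0.0618, -0.0321]
tcp_rot: [3.14, -0.001, 0.42]
wrist_force: [0.1, 0.7, -0.6]
gripper_width: 0.618
```

```bash
python3 - <<'E'
from h import *
p,d,P=look('w17')
E
```

```text
tcp [ 0.4825  0.0617 -0.0321] [ 3.1404e+00 -1.3000e-03  4.2020e-01] F [ 0.5 -0.4 -0.8] w 0.614 t 15.83
```

View pics/w17.png

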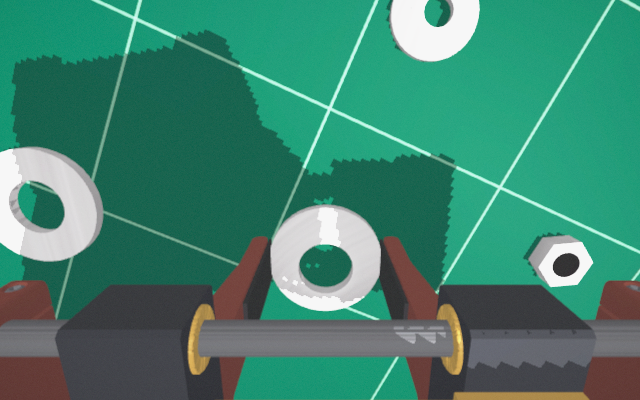

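Gripped (width 0.61 ≈ 55 mm, washer centred at (325,258)). Lift and check it is level.

Emit:
carry_out(moves=[[[0,0,0],[0,0,2],1],[[0,0,0],[0,0,5],1],[[0,0,0],[0,0,9],1],[[0,0,0],[0,0,13],1],[[0,0,0],[0,0,15],1],[[0,0,0],[0,0,15],1],[[0,0,0],[0,0,15],1]])

```text
t: 16.42
tool_pos: [0.4833, 0.0617, 0.1188]
tcp_rot: [3.139, -0.004, 0.42]
wrist_force: [-0.7, -0.5, -2.2]
gripper_width: 0.617
```

```bash
python3 - <<'E'
from h import *
p,d,P=look('w18')
M=np.array(get_calibration('wrist')['mount']);a=p[:,:,::-1]
c=contour(a,327,250,65,lo=70,sat=30); print(cfit(ray('wrist',c,-0.037,M)))
T=cloud('wrist',d,M)*1e3
Q=T[205:312,272:380].reshape(-1,3);r=np.hypot(Q[:,0],Q[:,1]);q=Q[(r<24)&(r>16)&(Q[:,2]<-25)&(Q[:,2]>-60)]
# cone: fit z = a x + b y + c r + d
A=np.c_[q[:,0],q[:,1],np.hypot(q[:,0],q[:,1]),np.ones(len(q))];print(len(q),np.linalg.lstsq(A,q[:,2],rcond=None)[0])
E
```

```text
tcp [0.4821 0.0615 0.1175] [ 3.1401e+00 -9.0000e-04  4.2010e-01] F [-1.  -1.4 -0.8] w 0.619 t 16.47
(array([ 5.01842567e-05, -3.49640718e-04]), np.float64(0.02879915212551595))
3591 [-1.38933317e-02  6.03682164e-03  6.95898841e-01 -5.84130545e+01]
```

View pics/w18.png

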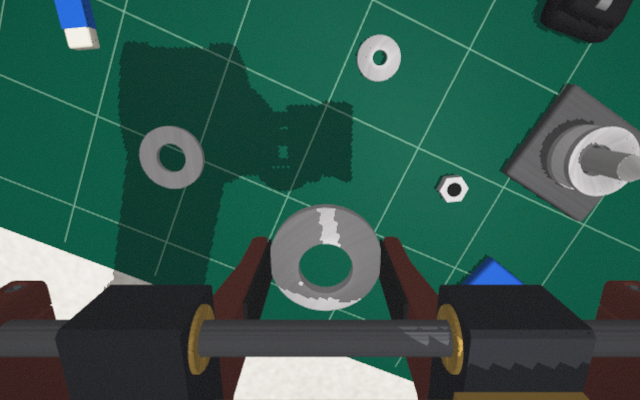

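Emit:
carry_out(moves=[[[0,0,0],[1.5,-2.4,0],1],[[0,0,0],[4,-6.4,0],1],[[0,0,0],[6,-9.6,0],1],[[0,0,0],[8,-12.8,0],1],[[0,0,0],[10,-16,0],1],[[0,0,0],[11,-17.6,0],1],[[0,0,0],[11.9,-19.05,0],1],[[0,0,0],[11.9,-19.05,0],1],[[0,0,0],[11.9,-19.05,0],1],[[0,0,0],[11.9,-19.05,0],1],[[0,0,0],[11.9,-19.05,0],1]])

```text
t: 17.38
tool_pos: [0.6001, -0.1271, 0.1167]
tcp_rot: [-3.142, 0.0, 0.422]
wrist_force: [-0.6, -0.1, -0.3]
gripper_width: 0.615
```

```bash
python3 - <<'E'
from h import *
p,d,P=look('w19')
E
```

```text
tcp [ 0.6004 -0.1272  0.1171] [ 3.1411e+00 -3.0000e-04  4.2240e-01] F [ 0.1  0.2 -0.9] w 0.615 t 17.43
```

Need about +0.8 mm x, −1.8 mm y; lower to just above the tip.

Emit:
carry_out(moves=[[[0,0,0],[0.08,-0.18,-2],1],[[0,0,0],[0.08,-0.18,-4.5],1],[[0,0,0],[0.08,-0.18,-6.2],1],[[0,0,0],[0.08,-0.18,-6.4],1],[[0,0,0],[0.08,-0.18,-6.4],1],[[0,0,0],[0.08,-0.18,-6.4],1]])

```text
t: 17.93
tool_pos: [0.6017, -0.1285, 0.054]
tcp_rot: [3.141, -0.001, 0.423]
wrist_force: [-0.1, 0.6, 0.1]
gripper_width: 0.618
```

```bash
python3 - <<'E'
from h import *
p,d,P=look('w20')
cv2.imwrite('pics/w20z.png',cv2.resize(p[190:340,250:400,::-1],None,fx=4,fy=4,interpolation=2))
E
```

```text
tcp [ 0.6022 -0.1287  0.0545] [ 3.1401e+00 -2.1000e-03  4.2290e-01] F [-0.4 -0.6  0.2] w 0.617 t 17.98
```

View pics/w20z.png

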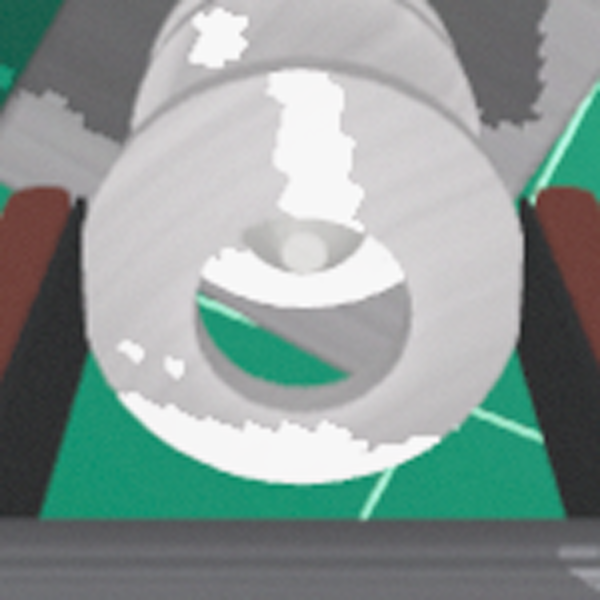

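Emit:
carry_out(moves=[[[0,0,0],[-0.1,-0.03,-1],1],[[0,0,0],[-0.1,-0.03,-2],1],[[0,0,0],[-0.1,-0.03,-3],1],[[0,0,0],[-0.1,-0.03,-3.8],1],[[0,0,0],[-0.1,-0.03,-4.2],1],[[0,0,0],[-0.1,-0.03,-4.3],1],[[0,0,0],[-0.1,-0.03,-4.3],1]])

```text
t: 18.57
tool_pos: [0.6009, -0.1289, 0.0109]
tcp_rot: [3.141, -0.001, 0.423]
wrist_force: [-0.3, -0.5, -2.2]
gripper_width: 0.62
```

Emit:
carry_out(moves=[[[0,0,0],[0,0,-0.2],1],[[0,0,0],[0,0,-0.2],1]])

```text
t: 18.73
tool_pos: [0.601, -0.1289, 0.0088]
tcp_rot: [3.141, -0.001, 0.423]
wrist_force: [-0.8, -0.8, -0.5]
gripper_width: 0.617
```

Emit:
carry_out(moves=[[[0,0,0],[0,0,-0.1],1],[[0,0,0],[0,0,-0.1],1]])

```text
t: 18.9
tool_pos: [0.6011, -0.129, 0.008]
tcp_rot: [3.14, -0.002, 0.423]
wrist_force: [-0.5, 0.1, 0.8]
gripper_width: 0.616
```

Emit:
carry_out(moves=[[[0,0,0],[0,0,-0.08],1],[[0,0,0],[0,0,-0.08],1]])

```text
t: 19.07
tool_pos: [0.6012, -0.129, 0.0078]
tcp_rot: [3.14, -0.002, 0.423]
wrist_force: [-2.2, 0.5, 5.5]
gripper_width: 0.615
```

```bash
python3 - <<'E'
from h import *
look('w21');p,d=save('scene','s8')
cv2.imwrite('pics/s8z.png',cv2.resize(p[130:270,160:310,::-1],None,fx=4,fy=4,interpolation=2))
E
```

```text
tcp [ 0.6013 -0.1289  0.0078] [ 3.1401e+00 -1.9000e-03  4.2290e-01] F [-2.9  0.8  5.3] w 0.62 t 19.12
```

View pics/s8z.png

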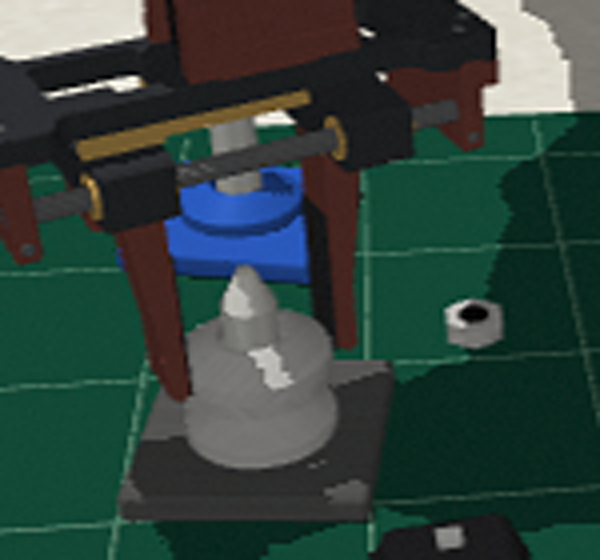

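Seated in contact at the expected height (5 N), rim on rim. Release and lift.

Emit:
carry_out(moves=[[[0,0,0],[0,0,0],-0.2],[[0,0,0],[0,0,0],-0.4],[[0,0,0],[0,0,0],-1],[[0,0,0],[0,0,0],-1],[[0,0,0],[0,0,0],-1],[[0,0,0],[0,0,0],-1],[[0,0,0],[0,0,0],-1]])

```text
t: 19.75
tool_pos: [0.6013, -0.129, 0.0077]
tcp_rot: [3.14, -0.002, 0.423]
wrist_force: [-0.8, -0.1, -0.8]
gripper_width: 0.993
```

Emit:
carry_out(moves=[[[0,0,0],[0,0,3],-1],[[0,0,0],[0,0,6],-1],[[0,0,0],[0,0,10],-1],[[0,0,0],[0,0,13],-1],[[0,0,0],[0,0,13],-1],[[0,0,0],[0,0,13],-1]])

```text
t: 20.25
tool_pos: [0.6027, -0.1292, 0.1398]
tcp_rot: [3.138, -0.005, 0.423]
wrist_force: [-0.8, -0.4, -0.9]
gripper_width: 0.998
```

```bash
python3 - <<'E'
from h import *
p,d,P=look('w22')
X=cloud('wrist',d,P)[130:330,250:400].reshape(-1,3)
x=X-[.6012,-.129,0];r=np.hypot(x[:,0],x[:,1])
q=x[(r<.025)&(r>.018)&(x[:,2]>.03)&(x[:,2]<.06)];A=np.c_[q[:,:2],np.hypot(q[:,0],q[:,1]),np.ones(len(q))];print(len(q),'tilt',np.linalg.lstsq(A,q[:,2],rcond=None)[0])
q=x[(r<.017)&(r>.0135)&(x[:,2]<.06)];print('crown z',np.median(q[:,2]))
m=((X[:,2]>.04)&(X[:,2]<.1)).reshape(200,150).astype(np.uint8)
c=max(cv2.findContours(m,0,1)[0],key=cv2.contourArea)[:,0]+[250,130];print('rim',cfit(ray('wrist',c,.045,P)))
p,d=save('scene','s9')
cv2.imwrite('pics/s9z.png',cv2.resize(p[130:270,160:310,::-1],None,fx=4,fy=4,interpolation=2))
p,d=save('top','t9');print('flat',cfit(ray('top',contour(p[:,:,::-1],214,248,24),.006)))
E
```

```text
tcp [ 0.6013 -0.1291  0.1379] [ 3.1395e+00 -2.4000e-03  4.2270e-01] F [ 0.1  0.9 -1.2] w 1.0 t 20.3
1191 tilt [ 0.02512609  0.01357374 -0.72053008  0.06671393]
crown z 0.054361577633132374
rim (array([ 0.60196943, -0.12860616]), np.float64(0.027957532924358163))
flat (array([0.453075  , 0.20157363]), np.float64(0.027653961240815633))
```

View pics/s9z.png

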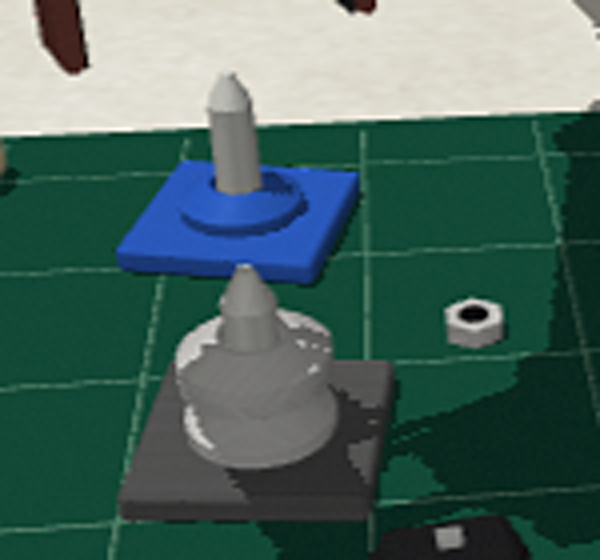

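Stack level, crown at 54 mm, centred within 1 mm, flat ring unmoved. Hand in.

```bash
python3 -c "
from rig import *
print(job_done())"
```

```text
the job is handed in; nothing more can be done
None
```

The spring stack is finished and handed in at about 20 s of the 54 s allowed. `washer_down` (crown down) sits on the seated washer, and `washer_up` (crown up) sits on top of it.

**Last checks, with the gripper open and clear above the stack:**
- **`washer_up`:** its crown reads 54.4 mm against 54 mm expected. Its rim centre is within about 1 mm of the arbor axis, and its tilt is about 0.03 rad against the 0.17 limit.
- **`washer_down`:** measured before `washer_up` went on. Its surface around the rim read 39 mm against 40 mm expected, and it was level within 0.003 rad. A circle fit to its outline in the picture failed (it gave a radius of 41 mm), so I relied on the depth reading.
- **Flat ring:** measured at the same spot as at the start.
- **Contact forces:** about 4 N and 5 N when seating the two washers. I also touched the desk with the fingertips on purpose, at about 12 N, to find their height.

**Disagreement with the description:** the fingertips end about 33 mm short of the reported TCP, not at it. My first attempt to grip `washer_down` therefore closed in the air above it without touching it. I confirmed the offset with the wrist and scene cameras, and the desk touch later agreed. Both grasps after that were made with the TCP below z = 0.

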